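# Undo the wing nut and open the curd press

## Task

Open the small curd press so that its mould can be emptied: unscrew the wing nut (anticlockwise seen from above) until it stands clear of the upturned lips of the fork, tip the swing bolt forward out of the fork until it lies down, then swing the press arm well up, so that it stays open by itself. The jars and other things crowd the press; leave them all standing where they are.

Things in the scene. Friction and masses are not known exactly. Their poses are not given: they have to be found in the camera images.
- press: Steel curd press, fixed. Origin on the worktop; x axis from the bolt (front) to the hinge (back), y to its left, z up. In this frame, mm: bolt and nut axis at x = -80, y = 0; tray x -72 to 78, y -40 to 40; arm plate 46 wide, fork 40, top at z = 60 while shut; fork ends at x = -92. Wall cabinets hang on its right from z = 460 up, their knobs (z 510 to 550) 80 to 150 right of its centre line: lean the tool away from them
- wing_nut (a joint): Turn of the nut, rad: 0 tight (starts 0 to 2), grows anticlockwise seen from above, stop at 9.4. Rises 6 mm a turn; takes 0.07 N m (3 N on a wing); stays where left. A dark saddle block (9 mm deep, 34 wide, not turning) under it sits behind the 4.5 mm lips at the fork's ends: below about 4.6 rad they hold the bolt upright; between, it jams or jumps out under force; from 6.3 rad it is free to tip
- cup_top (a point): Top centre of the steel spring cup that stands on the arm behind the nut: round, 28 mm across (31 at its foot), 30 mm tall, at x = -29, y = 0, z = 90 mm in the press's frame while shut (a small pin on it ends 2 mm higher). The cup and the jar bound the room for a finger that pushes the wings
- nut_centre (a point): Point on the nut's axis at mid height of its wings: 24 mm above the fork's top when tight (z = 84 mm), rising with the nut. Two rounded wings, 6 mm thick, reach from the hub (19 mm across) to 33 mm from the axis; they stand from 10 mm below to 11 mm above this point
- wing_tip (a point): Outer end of one wing, 33 mm from nut_centre at the same height; the other wing lies opposite. The direction from nut_centre to here is the direction of the wings
- swing_bolt (a joint): Tip of the swing bolt about its pivot pin, rad: 0 = upright in the fork's slot, grows as it tips forward (to the press's -x), 1.2 = lying down on its stop. The pin lies along the press's y at x = -80, z = 13 mm. Nearly free-swinging: past about 0.3 rad it falls by itself
- bolt_top (a point): Upper end of the threaded bolt (8 mm thick), 104 mm above its pivot (z = 117 mm when upright); 22 mm of bare thread stand above the wings when the nut is tight, 15 mm after a turn
- press_arm (a joint): Lift of the press arm about its hinge pin, rad: 0 = shut, 1.45 = its stop, nearly upright. The pin lies along the press's y at x = 55, z = 57 mm. A stiff hinge: raising takes up to about 0.35 N m, and the arm stays at any angle
- grip_bar (a point): Middle of the arm's wooden grip bar (14 mm thick, 42 mm long, along the press's y, on two wire legs): at x = 0, z = 122 mm in the press's frame with the arm shut, 62 mm above the plate, 55 mm in front of and 65 mm above the hinge pin. It can be pushed backward from the front, or pinched across
- snack_jar: Glass jar of yellow-brown spread with a black lid, 62 mm across, 99 mm tall: taller than the nut. It stands beside the nut, 71 to 75 mm from its axis, on the left or the right of the press. Loose. Origin: centre of its underside
- timer: Red and white wind-up kitchen timer, 63 mm across, 46 mm tall: lower than the fork. It stands on the other side of the nut, just as near. Loose. Origin: centre of its underside
- mug: White mug, 81 mm across, 94 mm tall, at the right of the press, towards the wall. Loose. Origin: centre of the bounding box of cup and handle, on its underside
- spice_jar: Spice jar with a green lid, 46 mm across, 105 mm tall, at the right of the press. Loose. Origin: centre of its underside
- tin: Low tin, 86 mm across, 40 mm tall, behind the hinge. Loose. Origin: centre of its underside

How it is judged:
By the outcome, as a careful person would: the job done as asked, in the order asked, and still so for the second after the job is handed in, with the robot touching nothing.
It also fails if it takes over 72 s, if anything falls off the work surface, if the arm or the gripper's body presses on something with over 40 N, if the wrist force passes 120 N, or if a joint passes its speed limit or range.

## Robot

A 6-joint arm with a two-finger parallel gripper is mounted at the origin on a cart in front of the work surface, level with it; the furniture and walls round the work are solid. World frame = base frame: x ahead of the robot, y to its left, z up, the work surface at z = 0. Lengths are in m, angles in rad, forces in N, time in s.
With the tool pointing down it reaches from about 0.375 to 0.825 m from the base axis. Payload 5.5 kg.
Tool frame: the origin (TCP) lies at the very end of the fingers, on their centre line; the grasp point (between the pads) lies 19 mm behind it; z points along the fingers, y is the line along which they close (so a half turn about z gives the same grasp; the last joint's range is limited). The gripper opens to 85 mm and grips with 20 to 120 N. Pads are 22 mm wide; open, the fingers measure 114 mm over their backs; the gripper's body (76 mm by 85 mm) begins 54 mm behind the grasp point. The pads swing forward as they close: fully open they stand 13 mm farther back than shut.
Start: joints at [1.303, 0.314, -0.047, 1.21, 0, 1.571], TCP at [0.159, 0.579, 0.231] pointing down, gripper open.
Joint ranges: [-2.67, 2.67], [-0.69, 1.73], [-1.03, 1.25], [-2.08, 2.16], [-1.42, 1.45], [-3.14, 3.14]. Speed limits (rad/s): [2.39, 2.39, 3.01, 3.14, 3.14, 3.14].

## Interface

Orientations are given as a 3x3 rotation matrix whose columns are the frame's x, y, z axes.
In Python, from workcell import ctrl, imaging, order gives the robot as it stands.
- The arm moves only by the tool carry_out, never from a script. Its argument "plan" is a list that holds one entry, the list of rows, each a list of 7 numbers: the turn, a rotation vector about the tool's x, y, z in degrees, then the shift along the tool's x, y, z in m, then the opening, from -1 (shut) to 1 (fully open), so that 0 is half open. In form: [[[ax, ay, az, tx, ty, tz, hand], ...]]. A call has 1 to 8 rows; each row shifts and turns the commanded pose from where the row before left it, along the tool's axes as they then stand; what a row does not reach is not made up. A row lasts 1/8 s, in which the tool goes at most 62.5 mm and 10.7 degrees, less where a joint would pass 70% of its speed; a pose out of reach is approached as far as the arm can. A call is refused whole if a number of a shift passes 0.0625 or a number of a turn 10.7, either way. A call with a gripper value outside its range is refused whole. The fingers move at their own pace and stop on an object; "grip_force" is the grip in N (left out, the last holds). Time passes only in rows, so rows that do not move let the fingers close. It gives the time, the measured TCP pose, the force, the opening and the grip force at its end, in the units of the state.
- ctrl.get_obs(): the state, without advancing time (a new reading comes with each control period).
- imaging.snapshot(name): name is "scene" or "side" or "wrist"; returns a dict with "color" (400x640x3 uint8, red, green, blue), "mtx" (3x3 intrinsics, pixels), "k1" (the pictures are not rectified: a ray, as slopes to the right and down, at radius r is drawn at 1 + k1 r^2 times it, then the intrinsics apply), "position" and "rotation" of the camera in the world; the wrist camera has in their place "mount" (4x4, takes a point from camera to tool coordinates, whose origin is the TCP and whose axes are the flange's). Camera axes: x right, y down, z forward; pixel columns grow to the right and rows downward; lengths in m; the calibration is good to about 2 mm. A picture is of the moment at which its call begins: read the wrist's pose just before it. There is no depth.
- order.job_done(): hands the job in; it is judged then, once.
The state is a dict: "time": time; "joint_positions": joint angles; "dq": joint speeds; "tau": joint torques, N m; "tcp_pos": TCP position; "tool_rot": TCP orientation; "contact_force": force on the tool from outside, world axes, zero at the start; "wrist_torque": the same for the moment, N m; "gripper_width": opening from 0.0 (shut) to 1.0 (fully open); "finger_force": force on a finger pad.
Only numpy, scipy, OpenCV 4.12 (cv2) and the standard library are available. Lean on these libraries where they do the work, as an engineer would, in place of code of your own. Each camera call takes 0.05 s, during which the arm holds its last target. There are 200 camera calls.

## Working session

There is one attempt and no reset: what is moved stays moved. The work goes in short steps, Python scripts to look and compute and a tool call to move; the robot and the scene stay as the last step left them, time stands still between calls to the robot, and variables do not carry over. Pictures are saved under pics/ and viewed, at most 10 in all, crops included, and the job is handed in when it is done.

Besides the shell and the picture viewer there is one more tool, called after ">>>" as name([rows], argument=value, ...), one row to a line, values as JSON. carry_out: Moves the arm, as the interface text tells. Its arguments: {"type":"object","properties":{"plan":{"type":"array"},"grip_force":{"type":"number"}},"required":["plan"]}

```bash
mkdir -p pics; ls; python3 - <<'E'
from workcell import ctrl, imaging
import cv2,numpy as np
o=ctrl.get_obs(); print({k:np.round(v,3).tolist() for k,v in o.items()})
for n in ("scene","side","wrist"):
    s=imaging.snapshot(n); cv2.imwrite(f"pics/{n}0.png",s["color"][:,:,::-1])
    print(n,{k:np.round(v,4).tolist() for k,v in s.items() if k!="color"})
a=[cv2.imread(f"pics/{n}0.png") for n in("scene","side")]
E
```

```text
pics
{'time': 0.0, 'joint_positions': [1.303, 0.314, -0.048, 1.21, -0.0, 1.571], 'dq': [-0.0, -0.001, 0.001, -0.001, -0.0, 0.001], 'tau': [0.0, -53.959, 33.976, 0.019, 0.0, 0.0], 'tcp_pos': [0.159, 0.578, 0.23], 'tool_rot': [[-0.964, 0.265, -0.0], [0.265, 0.964, -0.002], [-0.0, -0.002, -1.0]], 'contact_force': [-1.312, 0.533, 0.008], 'wrist_torque': [0.004, -0.039, -0.007], 'finger_force': 0.0, 'gripper_width': 0.997}
scene {'mtx': [[438.7038, 0.0, 321.4637], [0.0, 438.7038, 194.0193], [0.0, 0.0, 1.0]], 'k1': 0.0251, 'position': [-0.0946, -0.4971, 0.9295], 'rotation': [[0.474, -0.6808, 0.5584], [-0.8805, -0.3651, 0.3023], [-0.002, -0.635, -0.7725]]}
side {'mtx': [[405.5164, 0.0, 321.9422], [0.0, 405.5164, 193.9603], [0.0, 0.0, 1.0]], 'k1': -0.0046, 'position': [0.3663, 0.5781, 0.652], 'rotation': [[-0.9866, -0.0997, 0.1294], [-0.1633, 0.5938, -0.7879], [0.0017, -0.7984, -0.6021]]}
wrist {'mtx': [[359.5375, 0.0, 317.7698], [0.0, 359.5375, 198.9997], [0.0, 0.0, 1.0]], 'k1': 0.0076, 'mount': [[-0.0003, -0.9452, -0.3263, 0.084], [1.0, -0.0004, 0.0003, -0.0004], [-0.0004, -0.3263, 0.9452, -0.1433], [0.0, 0.0, 0.0, 1.0]]}
```

View pics/scene0.png

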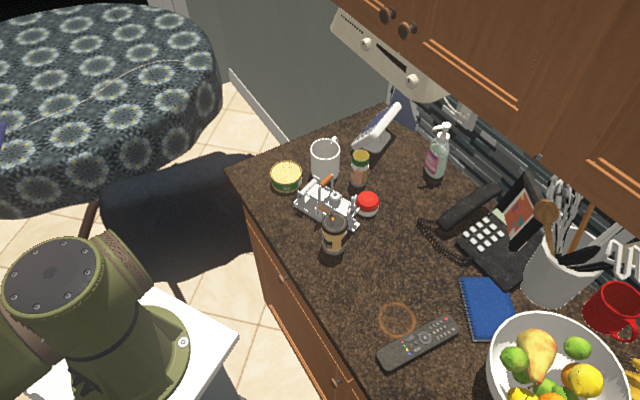

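View pics/side0.png

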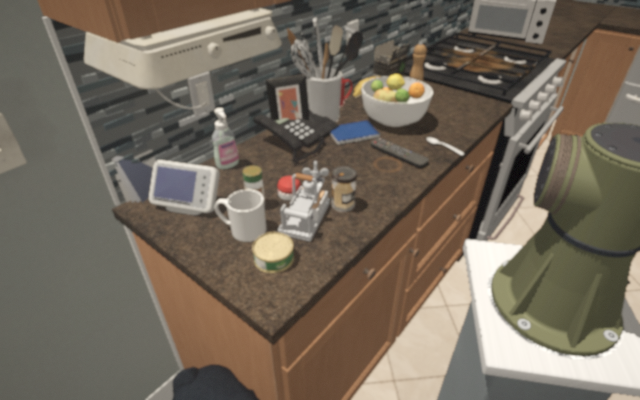

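The scene view shows the press at about (330,205), with jar (333,235), timer (367,204), tin (286,177), mug (325,158) and spice jar (360,168). In the side view the press is at about (303,205). Next I'll enlarge both.

```bash
cat > h.py <<'E'
import numpy as np, cv2
from workcell import ctrl, imaging
def cam(s,obs=None):
    if "position" in s: return np.array(s["rotation"]),np.array(s["position"])
    R=np.array(obs["tool_rot"]);M=np.array(s["mount"])
    return R@M[:3,:3], np.array(obs["tcp_pos"])+R@M[:3,3]
def dist(s): return np.array([s["k1"],0,0,0,0.])
def proj(s,P,obs=None):
    R,p=cam(s,obs); q=(np.atleast_2d(P)-p)@R
    return cv2.projectPoints(q,np.zeros(3),np.zeros(3),np.array(s["mtx"]),dist(s))[0][:,0]
def ray(s,uv,obs=None):
    R,p=cam(s,obs)
    n=cv2.undistortPoints(np.float64(uv).reshape(-1,1,2),np.array(s["mtx"]),dist(s))[:,0]
    d=np.c_[n,np.ones(len(n))]@R.T
    return p,d/np.linalg.norm(d,axis=1)[:,None]
def plane(s,uv,z,obs=None):
    p,d=ray(s,uv,obs); return p+d*((z-p[2])/d[:,2])[:,None]
def tri(rays):
    A=np.zeros((3,3));b=np.zeros(3)
    for p,d in rays:
        M=np.eye(3)-np.outer(d,d);A+=M;b+=M@p
    x=np.linalg.solve(A,b); return x,[np.linalg.norm((np.eye(3)-np.outer(d,d))@(x-p)) for p,d in rays]
def snap(n):
    o=ctrl.get_obs(); return imaging.snapshot(n),o
def crop(s,x0,y0,w,h,f,name):
    c=cv2.resize(s["color"][y0:y0+h,x0:x0+w,::-1],None,fx=f,fy=f,interpolation=cv2.INTER_CUBIC); cv2.imwrite(f"pics/{name}.png",c)
E
python3 - <<'E'
from h import *
a,_=snap("scene"); b,_=snap("side")
crop(a,280,150,110,110,5,"t1"); crop(b,240,150,125,125,4,"t2")
i=cv2.imread("pics/t1.png");j=cv2.imread("pics/t2.png")
# 400px each
c=np.hstack([cv2.resize(i,(400,400),interpolation=cv2.INTER_AREA),cv2.resize(j,(400,400),interpolation=cv2.INTER_AREA)])
cv2.imwrite("pics/pair.png",c)
print(plane(a,[[333,245],[367,212],[286,185],[300,190],[358,230]],0))
E
```

```text
[[ 4.45520898e-01 -2.37029568e-01  0.00000000e+00]
 [ 5.80011208e-01 -2.68984451e-01 -1.11022302e-16]
 [ 5.59225792e-01 -3.06750376e-02  0.00000000e+00]
 [ 5.61928750e-01 -7.42173963e-02  0.00000000e+00]
 [ 5.16315108e-01 -2.72694315e-01  0.00000000e+00]]
```

View pics/pair.png

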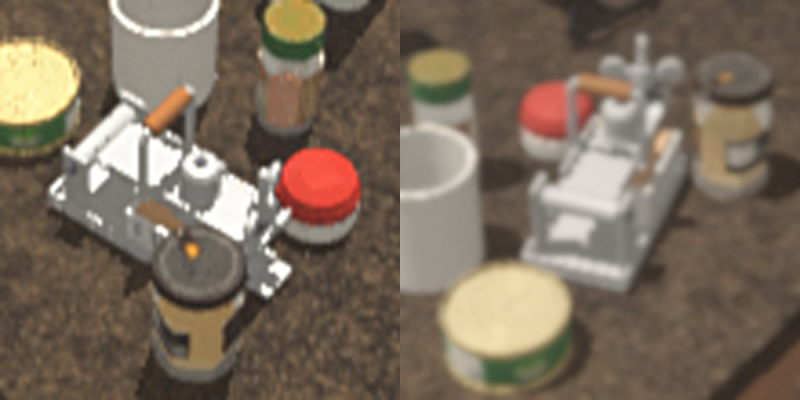

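In the enlarged pair, the press runs from the hinge (left, by the tin) to the bolt (between the black-lidded jar and the red timer). The cup is at about (200,170) in the left crop and the nut at about (270,195). The jar stands on the robot's side. I'll go above the press for a wrist view.

>>> carry_out([
  [[0, 0, 0, -0.0405, -0.0342, -0.006, 1], [0, 0, 0, -0.0405, -0.0342, -0.006, 1], [0, 0, 0, -0.0405, -0.0342, -0.006, 1], [0, 0, 0, -0.0405, -0.0342, -0.006, 1], [0, 0, 0, -0.0405, -0.0342, -0.006, 1], [0, 0, 0, -0.0405, -0.0342, -0.006, 1], [0, 0, 0, -0.0405, -0.0342, -0.006, 1], [0, 0, 0, -0.0405, -0.0342, -0.006, 1]],
])

```text
time: 1.25
tcp_pos: [0.3996, 0.2275, 0.2797]
tool_rot: [[-0.964, 0.264, 0.0], [0.264, 0.964, 0.0], [-0.0, 0.0, -1.0]]
contact_force: [1.1, -0.1, -0.2]
gripper_width: 1.002
finger_force: 0.0
```

>>> carry_out([
  [[0, 0, 0, -0.0248, -0.0476, -0.0025, 0.5], [0, 0, 0, -0.0248, -0.0476, -0.0025, -0.1], [0, 0, 0, -0.0248, -0.0476, -0.0025, -0.1], [0, 0, 0, -0.0248, -0.0476, -0.0025, -0.1], [0, 0, 0, -0.0248, -0.0476, -0.0025, -0.1], [0, 0, 0, -0.0248, -0.0476, -0.0025, -0.1], [0, 0, 0, -0.0248, -0.0476, -0.0025, -0.1], [0, 0, 0, -0.0248, -0.0476, -0.0025, -0.1]],
])

```text
time: 2.25
tcp_pos: [0.4895, -0.1925, 0.2994]
tool_rot: [[-0.964, 0.265, 0.0], [0.265, 0.964, 0.0], [-0.0, 0.0, -1.0]]
contact_force: [0.1, -0.2, 1.0]
gripper_width: 0.449
finger_force: 0.0
```

```bash
python3 - <<'E'
from h import *
s,o=snap("wrist"); np.save("pics/w1.npy",s["color"]); cv2.imwrite("pics/w1.png",s["color"][:,:,::-1])
print(np.round(o["joint_positions"],3), o["tcp_pos"])
a,_=snap("scene"); print(plane(a,[[388,15],[408,30]],0.53)); cv2.imwrite("pics/s1.png",a["color"][:,:,::-1])
E
```

```text
[-0.375  0.154 -0.096  1.32   0.    -0.107] [ 0.48946696 -0.19251736  0.29943824]
[[ 0.60871656 -0.25059755  0.53      ]
 [ 0.57918837 -0.29954118  0.53      ]]
```

View pics/w1.png

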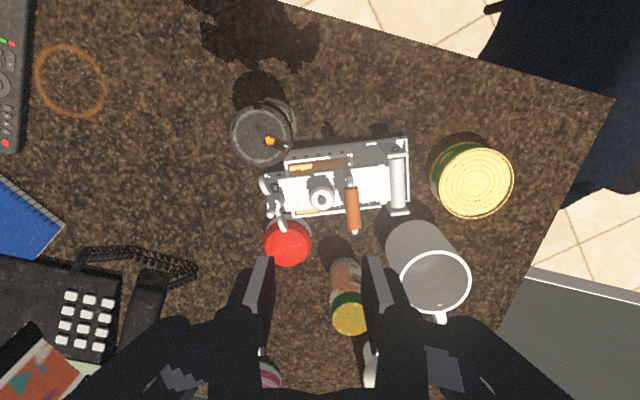

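The wrist view shows the nut at about (272,205), the cup top at (321,195), the grip bar at (353,208), the jar lid at (262,135) and the timer at (288,243). I'll zoom in for precise pixels.

```bash
python3 - <<'E'
import cv2
c=cv2.imread("pics/w1.png")[120:250,250:420]
c=cv2.resize(c,None,fx=4.6,fy=4.6,interpolation=cv2.INTER_CUBIC)
for i in range(0,170,10): cv2.putText(c,str(250+i),(int(i*4.6),10),0,.35,(0,255,255)); cv2.line(c,(int(i*4.6),12),(int(i*4.6),18),(0,255,255))
for i in range(0,130,10): cv2.putText(c,str(120+i),(0,int(i*4.6)+4),0,.35,(0,255,255))
cv2.imwrite("pics/w1z.png",c)
E
```

```text
(no output)
```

View pics/w1z.png

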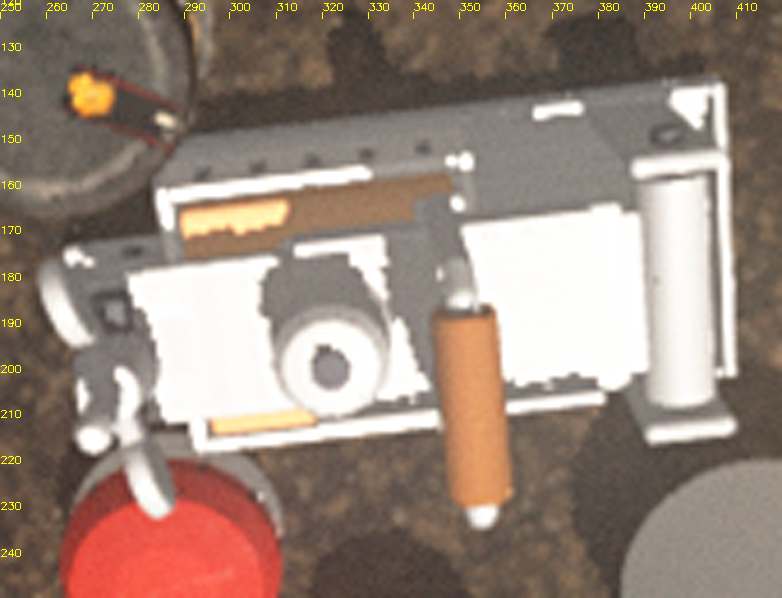

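Pixels in the zoom: wing tips at (263,184) and (282.6,227.5), bolt top (270.2,215), cup top (321.7,199), grip bar ends (351.3,187.5) and (354.7,228.5).

```bash
python3 - <<'E'
from h import *
s,o=snap("wrist")
f=lambda uv,z: plane(s,[uv],z,o)[0][:2]
np.set_printoptions(precision=4,suppress=True)
cup=f((321.7,198.5),.091); b1=f((351.3,187.5),.124); b2=f((354.7,228.5),.124); bt=f((270.2,215),.117)
w1=f((263,184),.088); w2=f((282.6,227.5),.088)
print("cup",cup,"bar",b1,b2,(b1+b2)/2,np.linalg.norm(b1-b2),"bt",bt,"w",w1,w2,(w1+w2)/2,np.linalg.norm(w1-w2))
x=(b1+b2)/2-bt; yb=b1-b2
print("press yaw from bolt->bar",np.degrees(np.arctan2(x[1],x[0])),"dist",np.linalg.norm(x),"from cup",np.linalg.norm(cup-bt), np.degrees(np.arctan2(*(cup-bt)[::-1])),"bar yaw-90",np.degrees(np.arctan2(yb[1],yb[0]))-90)
print("wing yaw",np.degrees(np.arctan2(*(w2-w1)[::-1])))
# jar & timer: lid mask
hsv=cv2.cvtColor(s["color"],cv2.COLOR_RGB2HSV)
for nm,z,m in(("timer",.046,((hsv[...,0]<8)|(hsv[...,0]>172))&(hsv[...,1]>150)),):
    m=m.astype(np.uint8);m[:200]=0;m[280:]=0;m[:,:250]=0;m[:,330:]=0
    c=max(cv2.findContours(m,0,2)[0],key=cv2.contourArea);(u,v),r=cv2.minEnclosingCircle(c);print(nm,u,v,r,f((u,v),z))
print("jar",f((261,134),.099))
E
```

```text
cup [ 0.5265 -0.2017] bar [ 0.5124 -0.1697] [ 0.5535 -0.1765] [ 0.5329 -0.1731] 0.0415890290124242 bt [ 0.5206 -0.2523] w [ 0.496  -0.2558] [ 0.5479 -0.2511] [ 0.5219 -0.2534] 0.052051572735434905
press yaw from bolt->bar 81.15693001838484 dist 0.08012241732274826 from cup 0.0509008034151142 83.41503982916694 bar yaw-90 80.60190374404425
wing yaw 5.2596335423989755
timer 289.06903076171875 242.6569061279297 24.078105926513672 [ 0.5856 -0.2588]
jar [ 0.4458 -0.2393]
```

View pics/s1.png

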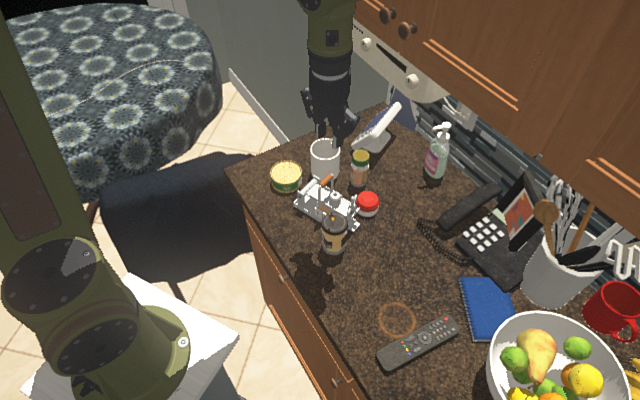

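The arm's wrist is narrow and its top is close to the cabinet. I'll lower, spin the tool half a turn so one long anticlockwise stroke is available, and lean it 10° towards the base.

>>> carry_out([
  [[0, 0, 0, 0, 0, 0.04, -0.2], [0, 0, 0, 0, 0, 0.04, -0.2], [0, 0, 10.7, 0, 0, 0, -0.2], [0, 0, 10.7, 0, 0, 0, -0.2], [0, 0, 10.7, 0, 0, 0, -0.2], [0, 0, 10.7, 0, 0, 0, -0.2], [0, 0, 10.7, 0, 0, 0, -0.2], [0, 0, 10.7, 0, 0, 0, -0.2]],
], grip_force=30)

```text
time: 3.4
tcp_pos: [0.4891, -0.1892, 0.2193]
tool_rot: [[-0.177, 0.984, -0.0], [0.984, 0.177, 0.001], [0.001, -0.0, -1.0]]
contact_force: [-0.5, 0.4, 0.8]
gripper_width: 0.401
finger_force: 0.0
```

>>> carry_out([
  [[0, 0, 10.7, 0, 0, 0, -0.2], [0, 0, 10.7, 0, 0, 0, -0.2], [0, 0, 10.7, 0, 0, 0, -0.2], [0, 0, 10.7, 0, 0, 0, -0.2], [0, 0, 10.7, 0, 0, 0, -0.2], [0, 0, 10.7, 0, 0, 0, -0.2], [0, 0, 10.7, 0, 0, 0, -0.2], [0, 0, 10.7, 0, 0, 0, -0.2]],
])

```text
time: 4.4
tcp_pos: [0.4891, -0.1892, 0.2193]
tool_rot: [[0.968, 0.252, -0.0], [0.252, -0.968, 0.001], [-0.0, -0.001, -1.0]]
contact_force: [0.4, 0.8, -0.4]
gripper_width: 0.403
finger_force: 0.0
```

>>> carry_out([
  [[0, 0, 10.7, 0, 0, 0, -0.2], [-5.0, 8.7, 0, 0, 0, 0, -0.2], [0, 0, 0, 0, 0, 0, -0.2]],
])

```text
time: 4.78
tcp_pos: [0.4838, -0.1872, 0.2162]
tool_rot: [[0.986, 0.068, 0.152], [0.08, -0.994, -0.073], [0.146, 0.084, -0.986]]
contact_force: [-0.7, -0.2, 0.1]
gripper_width: 0.396
finger_force: 0.0
```

```bash
cat >> h.py <<'E'
def rel(o,target):
    R=np.array(o["tool_rot"]); return R.T@(np.array(target)-o["tcp_pos"])
def info(o):
    R=np.array(o["tool_rot"]); print("t",round(float(o["time"]),2),"tcp",np.round(o["tcp_pos"],4),"q",np.round(o["joint_positions"],3),"yaw_y",round(float(np.degrees(np.arctan2(R[1,1],R[0,1]))),1),"z",np.round(R[:,2],3),"F",np.round(o["contact_force"],1),"w",round(float(o["gripper_width"]),3))
E
python3 - <<'E'
from h import *
o=ctrl.get_obs(); info(o); print(o["tool_rot"])
print(rel(o,[.5203,-.2522,.15]), rel(o,[.5203,-.2522,.079]))
E
```

```text
t 4.78 tcp [ 0.4838 -0.1872  0.2162] q [-0.36   0.026 -0.443  0.934 -0.015  2.706] yaw_y -86.1 z [ 0.152 -0.073 -0.986] F [-0.7 -0.2  0.1] w 0.396
[[ 0.9860796   0.06794014  0.1517602 ]
 [ 0.079715   -0.99414872 -0.07289615]
 [ 0.14591963  0.08397897 -0.98572562]]
[0.02118634 0.06152498 0.07557981] [0.01082604 0.05556247 0.14556633]
```

>>> carry_out([
  [[0, 0, 0, 0.0106, 0.0308, 0.0378, -0.2], [0, 0, 0, 0.0106, 0.0308, 0.0378, -0.2], [0, 0, 0, 0, 0, 0, -0.2]],
])

```text
time: 5.15
tcp_pos: [0.5264, -0.2565, 0.1514]
tool_rot: [[0.986, 0.065, 0.153], [0.077, -0.994, -0.074], [0.148, 0.085, -0.985]]
contact_force: [-0.6, 1.0, 1.2]
gripper_width: 0.399
finger_force: 0.0
```

```bash
python3 - <<'E'
from h import *
s,o=snap("wrist"); info(o); print(rel(o,[.5203,-.2522,.079]))
print(proj(s,[[.5203,-.2522,.117],[.5203,-.2522,.084]],o))
b,_=snap("side")
print(proj(b,[[.5203,-.2522,.117],[.5203,-.2522,.084]]))
i=cv2.resize(s["color"][120:400,200:440,::-1],None,fx=1.66,fy=1.66); j=cv2.resize(b["color"][110:230,250:360,::-1],None,fx=3.6,fy=3.6,interpolation=cv2.INTER_CUBIC)[:464,:]
h=min(i.shape[0],j.shape[0]); cv2.imwrite("pics/p2.png",np.hstack([i[:h],j[:h]]))
E
```

```text
t 5.15 tcp [ 0.5264 -0.2565  0.1514] q [-4.540e-01  1.940e-01 -4.080e-01  7.980e-01  1.000e-03  2.616e+00] yaw_y -86.2 z [ 0.153 -0.074 -0.985] F [-0.6  1.   1.2] w 0.399
[-0.0163716  -0.01080335  0.07007519]
[[303.29587396 258.19407212]
 [300.96567696 240.52250266]]
[[314.93199467 160.92424474]
 [315.04616381 172.08492659]]
```

View pics/p2.png

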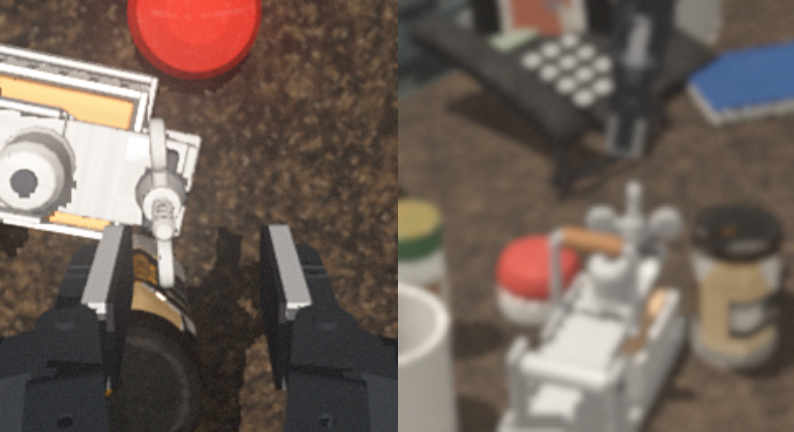

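Left half: the fingers (crop x about 100 and 285) will straddle the wings, whose hub is at crop (160,185). Right half: the bolt tip at (634,183) agrees with my prediction (632,183). The wrist prediction is a few pixels off, so I'll check it numerically against the first scene picture and a fresh zoom.

```bash
python3 - <<'E'
from h import *
s,o=snap("wrist"); a,_=snap("scene")
P=[[.5203,-.2522,.117],[.5203,-.2522,.084],[.5265,-.2017,.09]]
print(proj(a,P),proj(s,P,o))
def z(img,x0,y0,w,h,f,pts):
    c=cv2.resize(img[y0:y0+h,x0:x0+w],None,fx=f,fy=f,interpolation=cv2.INTER_CUBIC)
    for k,(u,v) in enumerate(pts): cv2.circle(c,(int((u-x0+.5)*f),int((v-y0+.5)*f)),3,[(255,0,0),(0,160,0),(255,0,255)][k],1)
    for q in range(0,w,10): cv2.putText(c,str(x0+q),(int(q*f),9),0,.33,(0,255,255))
    for q in range(0,h,10): cv2.putText(c,str(y0+q),(0,int(q*f)+4),0,.33,(0,255,255))
    return c
i=z(s["color"][:,:,::-1].copy(),190,190,130,110,4,proj(s,P,o))
j=z(cv2.imread("pics/scene0.png"),320,180,45,75,6,proj(a,P))
h=440; out=np.zeros((450,800,3),np.uint8); out[:440,:520]=i[:440]; out[:450,525:795]=j[:450]
cv2.imwrite("pics/p3.png",out)
E
```

```text
[[353.97669077 197.34252262]
 [353.22956193 205.85158969]
 [336.01074254 194.99139675]] [[304.62432426 257.4510953 ]
 [302.07949353 240.20469375]
 [220.68572511 230.1201759 ]]
```

View pics/p3.png

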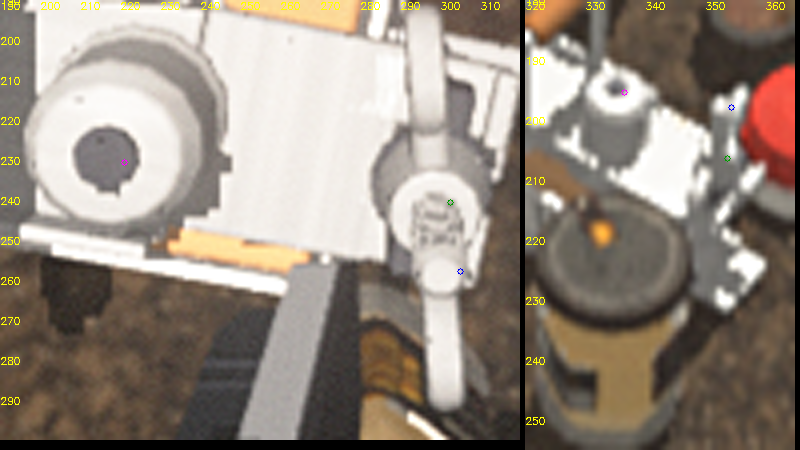

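```bash
python3 - <<'E'
from h import *
o=ctrl.get_obs(); info(o); print(rel(o,[.520,-.251,.15]),rel(o,[.520,-.251,.075]))
E
```

```text
t 5.35 tcp [ 0.527  -0.2555  0.1548] q [-4.520e-01  1.870e-01 -4.090e-01  7.990e-01  1.000e-03  2.616e+00] yaw_y -86.2 z [ 0.158 -0.076 -0.985] F [0.5 0.1 0.8] w 0.402
[-0.00722002 -0.00530631  0.00325075] [-0.01862593 -0.0118303   0.07709073]
```

>>> carry_out([
  [[0, 0, 0, -0.0072, -0.0053, 0.003, -0.3], [0, 0, 0, 0, 0, 0, -0.3], [0, 0, 0, -0.0038, -0.0022, 0.0246, -0.3], [0, 0, 0, -0.0038, -0.0022, 0.0246, -0.3], [0, 0, 0, -0.0038, -0.0022, 0.0246, -0.3], [0, 0, 0, 0, 0, 0, -0.3], [0, 0, 0, 0, 0, 0, -0.3]],
])

```text
time: 6.22
tcp_pos: [0.5197, -0.2516, 0.075]
tool_rot: [[0.985, 0.066, 0.158], [0.078, -0.994, -0.076], [0.152, 0.087, -0.984]]
contact_force: [-1.0, -0.1, 0.0]
gripper_width: 0.351
finger_force: 0.0
```

```bash
python3 - <<'E'
from h import *
o=ctrl.get_obs(); info(o); print(rel(o,[.520,-.251,.075]))
E
```

```text
t 6.22 tcp [ 0.5197 -0.2516  0.075 ] q [-0.451  0.252 -0.531  0.612  0.     2.618] yaw_y -86.2 z [ 0.158 -0.076 -0.984] F [-1.  -0.1  0. ] w 0.351
[ 3.45313472e-04 -5.82938403e-04  3.56850955e-05]
```

>>> carry_out([
  [[0, 0, 0, 0, 0, 0, -1], [0, 0, 0, 0, 0, 0, -1], [0, 0, 0, 0, 0, 0, -1], [0, 0, 0, 0, 0, 0, -1]],
], grip_force=30)

```text
time: 6.72
tcp_pos: [0.5201, -0.2518, 0.0752]
tool_rot: [[0.985, 0.066, 0.159], [0.078, -0.994, -0.076], [0.153, 0.088, -0.984]]
contact_force: [-1.6, 0.9, 6.4]
gripper_width: 0.195
finger_force: 29.6
```

>>> carry_out([
  [[0, 0, -8, 0, 0, -0.0001, -1], [0, 0, -10, 0, 0, -0.0002, -1], [0, 0, -10, 0, 0, -0.0002, -1], [0, 0, -10, 0, 0, -0.0002, -1]],
])

```text
time: 7.22
tcp_pos: [0.5201, -0.2496, 0.0758]
tool_rot: [[0.731, 0.663, 0.16], [0.678, -0.731, -0.072], [0.069, 0.161, -0.985]]
contact_force: [-1.8, 5.4, 10.0]
gripper_width: 0.188
finger_force: 46.8
```

```bash
python3 - <<'E'
from h import *
s,o=snap("wrist"); info(o); print(o["wrist_torque"],o["finger_force"])
b,_=snap("scene")
i=cv2.resize(s["color"][140:400,160:460,::-1],None,fx=1.6,fy=1.6); j=cv2.resize(b["color"][0:260,280:480,::-1],(320,416))
cv2.imwrite("pics/p4.png",np.hstack([i,j]))
E
```

```text
t 7.22 tcp [ 0.5201 -0.2496  0.0758] q [-0.45   0.25  -0.53   0.614  0.005  1.95 ] yaw_y -47.8 z [ 0.16  -0.072 -0.985] F [-1.8  5.4 10. ] w 0.188
[2.05438645e+00 5.68083608e-01 1.08597181e-03] 46.799366515117704
```

View pics/p4.png

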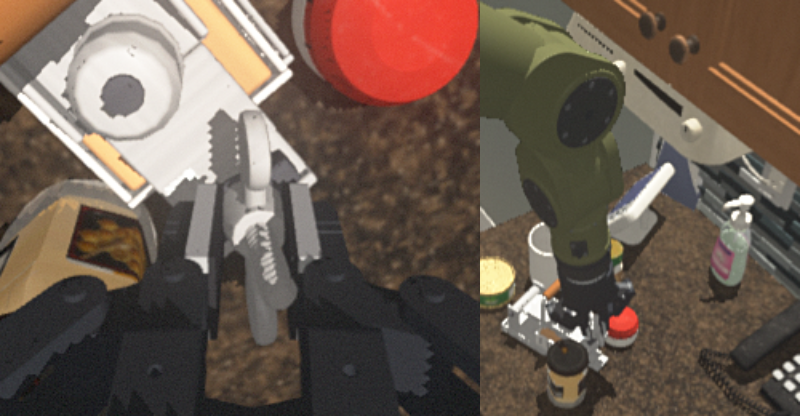

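The nut turns with the fingers: the wings at crop (250,230) stay in line between the pads, and the wrist is clear of the knobs. I'll go on turning.

>>> carry_out([
  [[0, 0, -10, 0, 0, -0.0002, -1], [0, 0, -10, 0, 0, -0.0002, -1], [0, 0, -10, 0, 0, -0.0002, -1], [0, 0, -10, 0, 0, -0.0002, -1], [0, 0, -10, 0, 0, -0.0002, -1], [0, 0, -10, 0, 0, -0.0002, -1]],
], grip_force=25)

```text
time: 8.07
tcp_pos: [0.5201, -0.2508, 0.0774]
tool_rot: [[-0.208, 0.965, 0.16], [0.972, 0.222, -0.075], [-0.108, 0.14, -0.984]]
contact_force: [-1.4, 3.7, 9.6]
gripper_width: 0.186
finger_force: 37.3
```

>>> carry_out([
  [[0, 0, -10, 0, 0, -0.0002, -1], [0, 0, -10, 0, 0, -0.0002, -1], [0, 0, -10, 0, 0, -0.0002, -1], [0, 0, -10, 0, 0, -0.0002, -1], [0, 0, -10, 0, 0, -0.0002, -1], [0, 0, -10, 0, 0, -0.0002, -1]],
])

```text
time: 8.82
tcp_pos: [0.5201, -0.2506, 0.0781]
tool_rot: [[-0.94, 0.302, 0.16], [0.294, 0.953, -0.074], [-0.175, -0.023, -0.984]]
contact_force: [1.6, 4.0, 3.8]
gripper_width: 0.187
finger_force: 26.8
```

```bash
python3 - <<'E'
from h import *
o=ctrl.get_obs(); info(o); print(o["wrist_torque"],o["finger_force"])
E
```

```text
t 8.82 tcp [ 0.5201 -0.2506  0.0781] q [-0.451  0.247 -0.529  0.618  0.003 -0.145] yaw_y 72.4 z [ 0.16  -0.074 -0.984] F [1.6 4.  3.8] w 0.187
[ 1.03299624 -0.30179229  0.09167525] 26.834432057803497
```

>>> carry_out([
  [[0, 0, -10, 0, 0, -0.0002, -1], [0, 0, -10, 0, 0, -0.0002, -1], [0, 0, -10, 0, 0, -0.0002, -1], [0, 0, -10, 0, 0, -0.0002, -1], [0, 0, -10, 0, 0, -0.0002, -1], [0, 0, -10, 0, 0, -0.0002, -1], [0, 0, -10, 0, 0, -0.0002, -1], [0, 0, -10, 0, 0, -0.0002, -1]],
])

```text
time: 9.82
tcp_pos: [0.5199, -0.25, 0.0798]
tool_rot: [[-0.461, -0.873, 0.16], [-0.887, 0.455, -0.073], [-0.009, -0.176, -0.984]]
contact_force: [1.6, 2.5, 5.8]
gripper_width: 0.189
finger_force: 47.4
```

>>> carry_out([
  [[0, 0, -10, 0, 0, -0.0002, -1], [0, 0, -10, 0, 0, -0.0002, -1], [0, 0, -10, 0, 0, -0.0002, -1], [0, 0, -10, 0, 0, -0.0002, -1], [0, 0, -10, 0, 0, -0.0002, -1], [0, 0, -10, 0, 0, -0.0002, -1], [0, 0, -10, 0, 0, -0.0002, -1], [0, 0, 0, 0, 0, 0, -1]],
])

```text
time: 10.82
tcp_pos: [0.5202, -0.251, 0.0813]
tool_rot: [[0.657, -0.737, 0.161], [-0.736, -0.673, -0.075], [0.164, -0.069, -0.984]]
contact_force: [2.9, 2.3, 5.2]
gripper_width: 0.189
finger_force: 25.0
```

```bash
python3 - <<'E'
from h import *
s,o=snap("wrist"); info(o); print(o["wrist_torque"],o["finger_force"])
cv2.imwrite("pics/w5.png",s["color"][:,:,::-1])
E
```

```text
t 10.82 tcp [ 0.5202 -0.251   0.0813] q [-4.510e-01  2.430e-01 -5.260e-01  6.230e-01  2.000e-03 -2.756e+00] yaw_y -137.6 z [ 0.161 -0.075 -0.984] F [2.9 2.3 5.2] w 0.189
[ 0.64908449 -0.86638693  0.18590118] 24.987803331459872
```

>>> carry_out([
  [[0, 0, 0, 0, 0, 0, -0.3], [0, 0, 0, 0, 0, 0, -0.3], [0, 0, 0, 0, 0, 0, -0.3], [0, 0, 0, 0, 0, -0.0175, -0.3], [0, 0, 0, 0, 0, -0.0175, -0.3], [0, 0, 10, 0, 0, 0, -0.3], [0, 0, 10, 0, 0, 0, -0.3], [0, 0, 10, 0, 0, 0, -0.3]],
])

```text
time: 11.88
tcp_pos: [0.5122, -0.2483, 0.1141]
tool_rot: [[0.196, -0.968, 0.156], [-0.975, -0.209, -0.076], [0.106, -0.137, -0.985]]
contact_force: [0.1, -0.2, 0.4]
gripper_width: 0.352
finger_force: 0.0
```

>>> carry_out([
  [[0, 0, 10, 0, 0, 0, -0.3], [0, 0, 10, 0, 0, 0, -0.3], [0, 0, 10, 0, 0, 0, -0.3], [0, 0, 10, 0, 0, 0, -0.3], [0, 0, 10, 0, 0, 0, -0.3], [0, 0, 10, 0, 0, 0, -0.3], [0, 0, 10, 0, 0, 0, -0.3], [0, 0, 10, 0, 0, 0, -0.3]],
])

```text
time: 12.88
tcp_pos: [0.5122, -0.2483, 0.114]
tool_rot: [[-0.919, -0.361, 0.156], [-0.375, 0.924, -0.076], [-0.117, -0.128, -0.985]]
contact_force: [0.2, 0.2, 0.3]
gripper_width: 0.348
finger_force: 0.0
```

>>> carry_out([
  [[0, 0, 10, 0, 0, 0, -0.3], [0, 0, 10, 0, 0, 0, -0.3], [0, 0, 10, 0, 0, 0, -0.3], [0, 0, 10, 0, 0, 0, -0.3], [0, 0, 10, 0, 0, 0, -0.3], [0, 0, 10, 0, 0, 0, -0.3], [0, 0, 10, 0, 0, 0, -0.3], [0, 0, 0, 0, 0, 0, -0.3]],
])

```text
time: 13.88
tcp_pos: [0.5123, -0.2483, 0.1141]
tool_rot: [[-0.659, 0.735, 0.156], [0.734, 0.675, -0.076], [-0.161, 0.065, -0.985]]
contact_force: [0.1, 0.1, 0.1]
gripper_width: 0.35
finger_force: 0.0
```

```bash
python3 - <<'E'
from h import *
s,o=snap("wrist"); info(o); print(rel(o,[.520,-.251,.0813]))
cv2.imwrite("pics/w6.png",s["color"][130:400,140:490,::-1])
E
```

```text
t 13.88 tcp [ 0.5123 -0.2483  0.1141] q [-0.451  0.196 -0.499  0.701  0.     0.382] yaw_y 42.5 z [ 0.156 -0.076 -0.985] F [0.1 0.1 0.1] w 0.35
[-0.00176925  0.00174892  0.03370541]
```

View pics/w6.png

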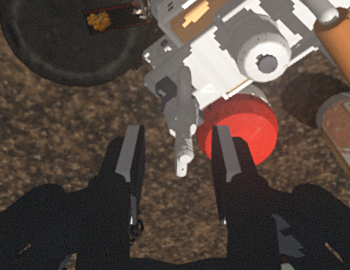

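The wings at crop (183,100) lie along the tool, centred between the pads (130 and 225), so I can go down and regrip for the last quarter turn.

>>> carry_out([
  [[0, 0, 0, -0.0009, 0.0009, 0.0169, -0.3], [0, 0, 0, -0.0009, 0.0009, 0.0169, -0.3], [0, 0, 0, 0, 0, 0, -0.3], [0, 0, 0, 0, 0, 0, -1], [0, 0, 0, 0, 0, 0, -1], [0, 0, 0, 0, 0, 0, -1], [0, 0, -8, 0, 0, -0.0001, -1], [0, 0, -10, 0, 0, -0.0002, -1]],
])

```text
time: 14.92
tcp_pos: [0.5203, -0.25, 0.0815]
tool_rot: [[-0.857, 0.492, 0.157], [0.486, 0.871, -0.073], [-0.173, 0.014, -0.985]]
contact_force: [2.3, 2.3, -6.8]
gripper_width: 0.194
finger_force: 24.5
```

>>> carry_out([
  [[0, 0, -10, 0, 0, -0.0002, -1], [0, 0, -10, 0, 0, -0.0002, -1], [0, 0, -10, 0, 0, -0.0002, -1], [0, 0, -10, 0, 0, -0.0002, -1], [0, 0, -10, 0, 0, -0.0002, -1], [0, 0, -10, 0, 0, -0.0002, -1], [0, 0, -10, 0, 0, -0.0002, -1], [0, 0, 0, 0, 0, 0, -1]],
])

```text
time: 15.92
tcp_pos: [0.5204, -0.2492, 0.0833]
tool_rot: [[-0.759, -0.632, 0.158], [-0.647, 0.759, -0.072], [-0.074, -0.157, -0.985]]
contact_force: [0.3, 6.0, -0.4]
gripper_width: 0.19
finger_force: 30.2
```

```bash
python3 - <<'E'
from h import *
s,o=snap("wrist"); info(o); print(o["wrist_torque"],o["finger_force"])
E
```

```text
t 15.93 tcp [ 0.5204 -0.2492  0.0833] q [-0.449  0.243 -0.52   0.634  0.003 -1.148] yaw_y 129.8 z [ 0.158 -0.072 -0.985] F [ 0.3  6.  -0.4] w 0.19
[1.82723324 0.36729556 0.21315015] 30.197941670921864
```

>>> carry_out([
  [[0, 0, -10, 0, 0, -0.0002, -1], [0, 0, 0, 0, 0, 0, -0.45], [0, 0, 0, 0, 0, 0, -0.45], [0, 0, 0, 0, 0, 0, -0.45], [0, 0, 10, 0, 0, 0, -0.45], [0, 0, 10, 0, 0, 0, -0.45], [0, 0, 0, 0, 0, 0, -0.45]],
])

```text
time: 16.85
tcp_pos: [0.5203, -0.2511, 0.0835]
tool_rot: [[-0.857, -0.491, 0.157], [-0.507, 0.859, -0.076], [-0.098, -0.145, -0.985]]
contact_force: [0.0, 0.2, 0.5]
gripper_width: 0.276
finger_force: 0.0
```

```bash
python3 - <<'E'
from h import *
o=ctrl.get_obs(); info(o); R=np.array(o["tool_rot"])
for f,d in((.040,-.006),): print(R.T@np.array([-.148*f,-.989*f,d]))
s=imaging.snapshot("side"); a=imaging.snapshot("scene"); np.save("pics/side_pre.npy",s["color"]);np.save("pics/scene_pre.npy",a["color"])
E
```

```text
t 16.85 tcp [ 0.5203 -0.2511  0.0835] q [-0.45   0.243 -0.519  0.633 -0.    -0.976] yaw_y 119.8 z [ 0.157 -0.076 -0.985] F [0.  0.2 0.5] w 0.276
[ 0.02569609 -0.0301985   0.00798761]
```

>>> carry_out([
  [[0, 0, 0, 0.0052, -0.006, 0.0006, -0.45], [0, 0, 0, 0.0052, -0.006, 0.0008, -0.45], [0, 0, 0, 0.0052, -0.006, 0.0014, -0.45]],
])

```text
time: 17.32
tcp_pos: [0.5163, -0.2745, 0.0817]
tool_rot: [[-0.857, -0.491, 0.158], [-0.506, 0.859, -0.074], [-0.099, -0.143, -0.985]]
contact_force: [2.8, 4.1, -0.2]
gripper_width: 0.269
finger_force: 8.0
```

>>> carry_out([
  [[0, 0, 0, 0.0052, -0.006, 0.002, -0.45], [0, 0, 0, 0.0052, -0.006, 0.0025, -0.45], [0, 0, 0, 0.0026, -0.003, 0.0015, -0.45], [0, 0, 0, 0, 0, 0, -0.45]],
])

```text
time: 17.82
tcp_pos: [0.5126, -0.2902, 0.0752]
tool_rot: [[-0.855, -0.494, 0.157], [-0.508, 0.859, -0.066], [-0.102, -0.136, -0.985]]
contact_force: [3.4, 12.2, 2.4]
gripper_width: 0.277
finger_force: 59.5
```

```bash
python3 - <<'E'
from h import *
o=ctrl.get_obs(); info(o)
E
```

```text
t 17.82 tcp [ 0.5126 -0.2902  0.0752] q [-0.528  0.276 -0.496  0.63   0.022 -1.055] yaw_y 119.9 z [ 0.157 -0.066 -0.985] F [ 3.4 12.2  2.4] w 0.277
```

>>> carry_out([
  [[0, 0, 0, 0, 0, 0, 0.0], [0, 0, 0, 0, 0, 0, 0.0], [0, 0, 0, 0, 0, 0, 0.0], [0, 0, 0, -0.002, -0.0027, -0.0197, 0.0], [0, 0, 0, -0.002, -0.0027, -0.0197, 0.0], [0, 0, 0, -0.002, -0.0027, -0.0197, 0.0], [0, 0, 0, -0.002, -0.0027, -0.0197, 0.0], [0, 0, 0, 0, 0, 0, -1]],
])

```text
time: 18.82
tcp_pos: [0.5142, -0.2946, 0.1585]
tool_rot: [[-0.857, -0.49, 0.16], [-0.506, 0.859, -0.078], [-0.099, -0.148, -0.984]]
contact_force: [0.6, -0.5, 0.6]
gripper_width: 0.301
finger_force: 0.0
```

```bash
python3 - <<'E'
from h import *
o=ctrl.get_obs(); info(o)
L=np.array([.5203,-.2515]); d=np.array([-.148,-.989])
P=lambda th,r,w=0:[*(L+d*r*np.sin(th)),.013+r*np.cos(th)]
w=imaging.snapshot("wrist")
for n in("side","scene"):
    s=imaging.snapshot(n); old=cv2.imread(f"pics/{n}0.png")[:,:,::-1]
    D=(np.abs(s["color"].astype(int)-old).max(2)>40).astype(np.uint8)
    print(n,"up top",proj(s,[P(0,104)]) if 0 else proj(s,[P(0,.104),P(.5,.104),P(1.2,.104),P(1.2,.085)]).round(1).tolist())
    for th in (0,.5,1.2):
        u,v=proj(s,[P(th,.104)])[0].round().astype(int); print(th,s["color"][v-3:v+4,u-2:u+3].mean((0,1)).round(),old[v-3:v+4,u-2:u+3].mean((0,1)).round())
print("wrist",proj(w,[P(0,.104),P(1.2,.104),P(1.2,.085),P(.45,.104)],o).round(1).tolist())
np.save("pics/w7.npy",w["color"])
g=cv2.cvtColor(w["color"],cv2.COLOR_RGB2GRAY)
for th in(0,.45,1.2):
    pts=proj(w,[P(th,r) for r in(.075,.08,.085,.09,.095,.1,.104)],o).round().astype(int); print(th,[int(g[v,u]) if 0<=u<640 and 0<=v<400 else None for u,v in pts])
E
```

```text
t 18.82 tcp [ 0.5142 -0.2946  0.1585] q [-0.528  0.195 -0.39   0.807  0.013 -1.053] yaw_y 119.7 z [ 0.16  -0.078 -0.984] F [ 0.6 -0.5  0.6] w 0.301
side up top [[314.9, 161.1], [321.2, 155.4], [326.5, 163.5], [324.5, 169.0]]
0 [105.  93.  81.] [127. 118. 109.]
0.5 [90. 77. 66.] [86. 74. 63.]
1.2 [143. 135. 126.] [96. 83. 71.]
scene up top [[353.7, 197.2], [370.9, 210.4], [385.5, 233.2], [379.0, 231.2]]
0 [73. 57. 50.] [164. 160. 154.]
0.5 [139.  80.  72.] [138.  80.  71.]
1.2 [98. 86. 75.] [86. 73. 60.]
wrist [[388.5, 272.0], [282.1, 135.0], [303.8, 148.2], [329.8, 216.3]]
0 [253, 253, 252, 235, 204, 136, 103]
0.45 [82, 72, 70, 58, 60, 67, 58]
1.2 [237, 220, 210, 186, 216, 242, 55]
```

The bolt lies down: the wrist pixels at the 1.2 rad position are now bright and the upright position is empty. Next is the grip bar. I'll close the fingers, turn the pads across the push and move in front of the bar.

>>> carry_out([
  [[0, 0, -10.4, 0, 0, 0, -1], [0, 0, -10.4, 0, 0, 0, -1], [0, 0, -10.4, 0, 0, 0, -1], [0, 0, -10.4, 0, 0, 0, -1], [0, 0, -10.4, 0, 0, 0, -1], [0, 0, 0, 0, 0, 0, -1]],
])

```text
time: 19.73
tcp_pos: [0.5124, -0.2933, 0.1554]
tool_rot: [[-0.143, -0.978, 0.155], [-0.988, 0.132, -0.075], [0.053, -0.164, -0.985]]
contact_force: [-0.9, -0.1, -0.2]
gripper_width: 0.0
finger_force: 0.0
```

```bash
cat >> h.py <<'E'
B=np.array([.5203,-.2515]); ex=np.array([.148,.989])
def pw(x,z,y=0): return np.array([*(B+ex*(x+80)/1000+np.array([-ex[1],ex[0]])*y/1000),z/1000])
E
python3 - <<'E'
from h import *
o=ctrl.get_obs(); info(o); R=np.array(o["tool_rot"])
print(pw(0,122)); print(rel(o,pw(-29,158)), R.T@[0,0,-.046])
c=lambda a,b:(R.T@(pw(*b)-pw(*a))).round(4)
print(c((-29,112),(26,130)), c((26,130),(-20,170)))
E
```

```text
t 19.73 tcp [ 0.5124 -0.2933  0.1554] q [-0.527  0.198 -0.394  0.807  0.014 -1.958] yaw_y 172.3 z [ 0.155 -0.075 -0.985] F [-0.9 -0.1 -0.2] w 0.0
[ 0.53214 -0.17238  0.122  ]
[-0.09321256 -0.00334464 -0.00705414] [-0.00241703  0.00755328  0.04531121]
[-0.054  -0.0037 -0.0205] [ 0.048  -0.0059 -0.0371]
```

>>> carry_out([
  [[0, 0, 0, -0.0466, -0.0017, -0.0035, -1], [0, 0, 0, -0.0466, -0.0017, -0.0035, -1], [0, 0, 0, 0, 0, 0, -1], [0, 0, 0, -0.0012, 0.0038, 0.0227, -1], [0, 0, 0, -0.0012, 0.0038, 0.0227, -1], [0, 0, 0, 0, 0, 0, -1]],
])

```text
time: 20.48
tcp_pos: [0.5264, -0.2015, 0.1108]
tool_rot: [[-0.143, -0.978, 0.153], [-0.988, 0.133, -0.075], [0.053, -0.162, -0.985]]
contact_force: [0.5, 0.5, 0.6]
gripper_width: 0.003
finger_force: 0.0
```

```bash
python3 - <<'E'
from h import *
o=ctrl.get_obs(); info(o); R=np.array(o["tool_rot"])
p=np.r_[o["tcp_pos"]]; print("press x",(p[:2]-B)@ex*1000-80,"y",(p[:2]-B)@[-ex[1],ex[0]]*1000)
E
```

```text
t 20.48 tcp [ 0.5264 -0.2015  0.1108] q [-0.356  0.193 -0.511  0.697 -0.017 -1.788] yaw_y 172.3 z [ 0.153 -0.075 -0.985] F [0.5 0.5 0.6] w 0.003
press x -29.686443643879855 y 1.3379763393989055
```

>>> carry_out([
  [[0, 0, 0, -0.009, -0.0006, -0.001, -1], [0, 0, 0, -0.009, -0.0006, -0.0034, -1], [0, 0, 0, -0.009, -0.0006, -0.0044, -1]],
])

```text
time: 20.85
tcp_pos: [0.5334, -0.1782, 0.1235]
tool_rot: [[-0.145, -0.977, 0.158], [-0.987, 0.132, -0.086], [0.063, -0.169, -0.984]]
contact_force: [-5.3, -11.0, 10.8]
gripper_width: 0.004
finger_force: 6.4
```

>>> carry_out([
  [[0, 0, 0, -0.009, -0.0006, -0.0044, -1], [0, 0, 0, -0.009, -0.0006, -0.004, -1], [0, 0, 0, -0.0095, -0.0006, -0.0034, -1], [0, 0, 0, 0, 0, 0, -1]],
])

```text
time: 21.35
tcp_pos: [0.5383, -0.1467, 0.1333]
tool_rot: [[-0.141, -0.977, 0.161], [-0.989, 0.13, -0.078], [0.055, -0.17, -0.984]]
contact_force: [-0.5, -3.2, 2.4]
gripper_width: -0.002
finger_force: 1.3
```

```bash
python3 - <<'E'
from h import *
s,o=snap("side"); info(o); R=np.array(o["tool_rot"])
p=np.r_[o["tcp_pos"]]; print("press x",(p[:2]-B)@ex*1000-80,"y",(p[:2]-B)@[-ex[1],ex[0]]*1000)
def orange(s):
    h=cv2.cvtColor(s["color"],cv2.COLOR_RGB2HSV); m=((h[...,0]>5)&(h[...,0]<16)&(h[...,1]>140)&(h[...,2]>110)).astype(np.uint8)
    n,l,st,c=cv2.connectedComponentsWithStats(m); return [(c[i].round(),st[i][4]) for i in range(1,n) if st[i][4]>20]
print(orange(s)[:12])
bar=lambda th:pw(55+85.1*np.cos(np.radians(130.2)-th),57+85.1*np.sin(np.radians(130.2)-th))
print([(t,proj(s,[bar(t)])[0].round(1)) for t in(0,.4,.6,.8)])
E
```

```text
t 21.35 tcp [ 0.5383 -0.1467  0.1333] q [-0.245  0.156 -0.5    0.738 -0.036 -1.682] yaw_y 172.4 z [ 0.161 -0.078 -0.984] F [-0.5 -3.2  2.4] w -0.002
press x 26.295059887794167 y -2.264348531950241
[]
[(0, array([303.7, 177. ])), (0.4, array([298.9, 178.2])), (0.6, array([296.2, 181.1])), (0.8, array([293.4, 185.4]))]
```

```bash
cat >> h.py <<'E'
def bar(th,y=0): return pw(55+85.1*np.cos(np.radians(130.2)-th),57+85.1*np.sin(np.radians(130.2)-th),y)
def tip(th,y=0,h=0): return pw(55-147*np.cos(th)+h*np.sin(th),57+147*np.sin(th)+h*np.cos(th),y)
def wood(s,u0,u1,v0,v1):
    h=cv2.cvtColor(s["color"],cv2.COLOR_RGB2HSV); m=((h[...,0]>4)&(h[...,0]<18)&(h[...,1]>120)&(h[...,2]>90)).astype(np.uint8)
    k=np.zeros_like(m);k[v0:v1,u0:u1]=m[v0:v1,u0:u1]
    n,l,st,c=cv2.connectedComponentsWithStats(k); return [(c[i].round(1).tolist(),st[i].tolist()) for i in range(1,n) if st[i][4]>12]
E
python3 - <<'E'
from h import *
old={"color":cv2.imread("pics/side0.png")[:,:,::-1]}
s=imaging.snapshot("side"); a=imaging.snapshot("scene"); o=ctrl.get_obs(); w=imaging.snapshot("wrist")
print("side0",wood(old,275,330,160,215)); print("side",wood(s,275,330,160,215))
print("scene0",wood({"color":cv2.imread("pics/scene0.png")[:,:,::-1]},290,360,160,230)); print("scene",wood(a,280,360,150,230),[proj(a,[bar(t)])[0].round(1).tolist() for t in(0,.4,.6,.8)])
print("wrist",wood(w,100,600,0,399),[proj(w,[bar(t)],o)[0].round(1).tolist() for t in(0,.4,.6,.8)])
E
```

```text
side0 [([301.7, 177.2], [296, 174, 14, 7, 44])]
side [([291.9, 179.8], [290, 177, 5, 7, 20])]
scene0 [([325.9, 180.0], [320, 174, 13, 13, 69]), ([332.5, 218.3], [331, 217, 4, 4, 13])]
scene [([333.3, 202.4], [329, 199, 9, 9, 14]), ([344.5, 209.9], [339, 205, 13, 9, 19]), ([332.5, 218.3], [331, 217, 4, 4, 13])] [[326.7, 180.7], [316.9, 170.9], [311.5, 166.9], [306.0, 163.9]]
wrist [([428.4, 61.3], [421, 42, 17, 40, 200]), ([487.8, 54.5], [483, 43, 12, 23, 74]), ([493.6, 54.3], [491, 50, 5, 11, 20]), ([212.5, 84.3], [206, 78, 14, 13, 14]), ([443.1, 86.6], [442, 83, 4, 7, 16]), ([167.7, 140.8], [131, 118, 60, 43, 610]), ([177.3, 130.0], [175, 127, 7, 6, 27]), ([150.6, 133.5], [145, 130, 11, 8, 42]), ([149.2, 155.8], [143, 139, 16, 33, 114]), ([162.9, 160.5], [159, 159, 8, 4, 19]), ([167.3, 171.6], [160, 165, 12, 18, 33]), ([114.0, 183.8], [111, 181, 7, 6, 21]), ([273.3, 308.2], [269, 301, 11, 17, 90])] [[324.3, 210.9], [317.3, 286.6], [315.4, 324.2], [314.9, 356.7]]
```

The arm is up about 0.55 rad (the bar's end in the wrist view at row 308 lies between the predictions for 0.4 and 0.6). I'll go round to the front and push the fork's tip back.

```bash
python3 - <<'E'
from h import *
o=ctrl.get_obs(); info(o); R=np.array(o["tool_rot"])
c=lambda a,b:(R.T@(pw(*b)-pw(*a))).round(4)
print(rel(o,pw(20,180,0)).round(4), c((20,180),(-108,180)), c((-108,180),(-108,122)))
print("push",c((-108,122),(-40,130)),c((-40,130),(5,165)))
E
```

```text
t 21.55 tcp [ 0.5365 -0.1466  0.1312] q [-0.246  0.158 -0.503  0.738 -0.035 -1.682] yaw_y 172.4 z [ 0.157 -0.076 -0.985] F [ 0.8 -2.2  1.1] w 0.001
[ 0.0088 -0.0075 -0.0478] [0.1278 0.002  0.0066] [-0.0031  0.0096  0.0571]
push [-0.0675 -0.0024 -0.0114] [-0.0431 -0.0065 -0.0368]
```

>>> carry_out([
  [[0, 0, 0, 0.0044, -0.0038, -0.024, -1], [0, 0, 0, 0.0044, -0.0038, -0.024, -1], [0, 0, 0, 0.0426, 0.0007, 0.0022, -1], [0, 0, 0, 0.0426, 0.0007, 0.0022, -1], [0, 0, 0, 0.0426, 0.0007, 0.0022, -1], [0, 0, 0, 0, 0, 0, -1], [0, 0, 0, -0.0015, 0.0048, 0.0285, -1], [0, 0, 0, -0.0015, 0.0048, 0.0285, -1]],
])

```text
time: 22.55
tcp_pos: [0.5158, -0.278, 0.121]
tool_rot: [[-0.14, -0.978, 0.157], [-0.989, 0.13, -0.074], [0.052, -0.165, -0.985]]
contact_force: [-0.7, 0.7, -0.6]
gripper_width: 0.003
finger_force: 0.0
```

>>> carry_out([
  [[0, 0, 0, 0, 0, 0, -1], [0, 0, 0, -0.0113, -0.0004, -0.0019, -1], [0, 0, 0, -0.0113, -0.0004, -0.0019, -1], [0, 0, 0, -0.0113, -0.0004, -0.0019, -1]],
])

```text
time: 23.05
tcp_pos: [0.5217, -0.2469, 0.128]
tool_rot: [[-0.142, -0.977, 0.158], [-0.988, 0.13, -0.082], [0.059, -0.167, -0.984]]
contact_force: [-4.0, -12.6, 6.0]
gripper_width: -0.003
finger_force: 32.7
```

>>> carry_out([
  [[0, 0, 0, -0.0113, -0.0004, -0.0019, -1], [0, 0, 0, -0.0113, -0.0004, -0.0019, -1], [0, 0, 0, -0.0113, -0.0004, -0.0019, -1]],
])

```text
time: 23.42
tcp_pos: [0.5245, -0.236, 0.1411]
tool_rot: [[-0.16, -0.975, 0.153], [-0.981, 0.14, -0.133], [0.109, -0.171, -0.979]]
contact_force: [-46.8, -73.9, 60.4]
gripper_width: -0.005
finger_force: 72.9
```

```bash
python3 - <<'E'
from h import *
o=ctrl.get_obs(); info(o)
p=np.r_[o["tcp_pos"]]; print("press x",(p[:2]-B)@ex*1000-80,"y",(p[:2]-B)@[-ex[1],ex[0]]*1000)
w=imaging.snapshot("wrist"); print(wood(w,150,500,0,399),[proj(w,[bar(t,y)],o)[0].round(0).tolist() for t in(.55,.9,1.2) for y in(-20,20)])
E
```

```text
t 23.43 tcp [ 0.5245 -0.236   0.1411] q [-0.385  0.167 -0.472  0.738 -0.066 -1.809] yaw_y 171.8 z [ 0.153 -0.133 -0.979] F [-46.8 -73.9  60.4] w -0.005
press x -64.08885361440898 y -1.8576259392156864
[([412.3, 194.6], [409, 187, 8, 19, 72]), ([312.9, 218.9], [305, 217, 19, 4, 31]), ([184.6, 252.5], [150, 235, 54, 30, 269]), ([464.7, 241.8], [458, 234, 17, 16, 148]), ([164.2, 244.7], [158, 243, 12, 4, 29]), ([351.0, 256.5], [344, 244, 12, 23, 45]), ([165.6, 248.8], [161, 246, 10, 6, 20]), ([190.8, 273.4], [172, 256, 35, 30, 273]), ([170.6, 267.6], [165, 262, 13, 10, 45]), ([360.2, 269.3], [352, 264, 17, 15, 49]), ([376.4, 274.7], [372, 269, 13, 13, 35]), ([382.1, 278.7], [380, 275, 5, 9, 15]), ([371.3, 291.9], [353, 280, 31, 31, 216]), ([187.6, 294.1], [184, 289, 8, 12, 29]), ([371.0, 306.5], [367, 300, 12, 10, 40])] [[283.0, 458.0], [360.0, 471.0], [284.0, 502.0], [358.0, 516.0], [289.0, 519.0], [358.0, 533.0]]
```

The force is too high, so I'll back off at once and look at where things stand.

>>> carry_out([
  [[0, 0, 0, 0.012, 0, 0, -1], [0, 0, 0, 0.012, 0, 0, -1], [0, 0, 0, 0.01, 0, 0, -1], [0, 0, 0, 0, 0, 0, -1]],
])

```text
time: 23.98
tcp_pos: [0.522, -0.244, 0.1322]
tool_rot: [[-0.14, -0.977, 0.159], [-0.989, 0.13, -0.073], [0.051, -0.167, -0.985]]
contact_force: [2.0, 2.6, -0.6]
gripper_width: 0.0
finger_force: 37.2
```

```bash
python3 - <<'E'
from h import *
o=ctrl.get_obs(); info(o)
p=np.r_[o["tcp_pos"]]; print("press x",(p[:2]-B)@ex*1000-80,"y",(p[:2]-B)@[-ex[1],ex[0]]*1000)
old={"color":cv2.imread("pics/side0.png")[:,:,::-1]}
w=imaging.snapshot("wrist");s=imaging.snapshot("side");a=imaging.snapshot("scene")
cv2.imwrite("pics/w8.png",w["color"][:,:,::-1]);cv2.imwrite("pics/s8.png",s["color"][:,:,::-1]);cv2.imwrite("pics/a8.png",a["color"][:,:,::-1])
print("side0",wood(old,270,330,150,215)); print("side",wood(s,270,330,150,215)); print([proj(s,[bar(t,y)])[0].round(0).tolist() for t in(0,.2,.4,.6,.8) for y in(-20,20)])
print("scene",wood(a,280,360,140,230),[proj(a,[bar(t,y)])[0].round(0).tolist() for t in(0,.2,.4,.6,.8) for y in(-20,20)])
for n,x in(("side",s),("scene",a)): print(n,[proj(x,[tip(t,0,3)])[0].round(0).tolist() for t in (0,.3,.6,.9)])
E
```

```text
t 23.98 tcp [ 0.522  -0.244   0.1322] q [-4.380e-01  1.900e-01 -4.610e-01  7.440e-01  1.000e-03 -1.872e+00] yaw_y 172.5 z [ 0.159 -0.073 -0.985] F [ 2.   2.6 -0.6] w 0.0
press x -72.30686143033037 y -0.5418512413907861
side0 [([301.7, 177.2], [296, 174, 14, 7, 44])]
side [([291.8, 178.9], [287, 176, 12, 8, 37])]
[[296.0, 176.0], [312.0, 179.0], [293.0, 175.0], [310.0, 178.0], [291.0, 177.0], [307.0, 180.0], [288.0, 179.0], [305.0, 183.0], [285.0, 184.0], [302.0, 187.0]]
scene [([310.1, 166.1], [304, 160, 13, 14, 71]), ([331.4, 201.3], [327, 197, 10, 10, 14]), ([344.3, 209.8], [337, 205, 15, 10, 18])] [[331.0, 176.0], [322.0, 186.0], [327.0, 171.0], [317.0, 180.0], [322.0, 166.0], [312.0, 176.0], [316.0, 162.0], [306.0, 172.0], [311.0, 159.0], [301.0, 169.0]]
side [[317.0, 178.0], [316.0, 165.0], [313.0, 155.0], [308.0, 150.0]]
scene [[356.0, 214.0], [355.0, 202.0], [349.0, 187.0], [339.0, 173.0]]
```

The bar now stands at about 0.63 rad (scene centroid (310,166)). The jam was friction: the fork's end has to rise along the finger. I'll drop lower in front of it and follow its arc instead.

```bash
python3 - <<'E'
from h import *
o=ctrl.get_obs(); R=np.array(o["tool_rot"]); info(o)
t=.63
for i in range(9):
    print(round(t,2),(R.T@(tip(t+.09)-tip(t))).round(4).tolist()); t+=.09
print((R.T@(pw(-85,118)-pw(-85,132))).round(4))
E
```

```text
t 24.12 tcp [ 0.522  -0.2441  0.132 ] q [-4.370e-01  1.900e-01 -4.610e-01  7.440e-01 -1.000e-03 -1.872e+00] yaw_y 172.5 z [ 0.158 -0.074 -0.985] F [ 2.2  2.2 -0.5] w -0.002
0.63 [-0.0077, -0.0019, -0.0106]
0.72 [-0.0086, -0.0017, -0.0099]
0.81 [-0.0095, -0.0016, -0.009]
0.9 [-0.0103, -0.0015, -0.0082]
0.99 [-0.011, -0.0013, -0.0072]
1.08 [-0.0116, -0.0012, -0.0062]
1.17 [-0.0121, -0.001, -0.0052]
1.26 [-0.0126, -0.0008, -0.0041]
1.35 [-0.0129, -0.0006, -0.0029]
[-0.0007  0.0023  0.0138]
```

>>> carry_out([
  [[0, 0, 0, 0.012, 0, 0, -1], [0, 0, 0, -0.0007, 0.0023, 0.0138, -1], [0, 0, 0, -0.006, 0, 0, -1], [0, 0, 0, 0, 0, 0, -1]],
])

```text
time: 24.62
tcp_pos: [0.5203, -0.2508, 0.1181]
tool_rot: [[-0.14, -0.978, 0.156], [-0.989, 0.13, -0.076], [0.054, -0.165, -0.985]]
contact_force: [-0.9, 0.2, -1.2]
gripper_width: 0.0
finger_force: 0.0
```

>>> carry_out([
  [[0, 0, 0, -0.004, 0, 0, -1], [0, 0, 0, -0.0077, -0.0019, -0.0106, -1], [0, 0, 0, -0.0086, -0.0017, -0.0099, -1]],
])

```text
time: 25.0
tcp_pos: [0.5236, -0.2328, 0.1396]
tool_rot: [[-0.143, -0.977, 0.157], [-0.988, 0.132, -0.082], [0.06, -0.167, -0.984]]
contact_force: [-4.1, -7.8, 4.6]
gripper_width: 0.001
finger_force: 4.3
```

```bash
python3 - <<'E'
from h import *
o=ctrl.get_obs(); info(o)
p=np.r_[o["tcp_pos"]]; print("press x",(p[:2]-B)@ex*1000-80,"y",(p[:2]-B)@[-ex[1],ex[0]]*1000)
a=imaging.snapshot("scene"); s=imaging.snapshot("side")
T=np.arange(.4,1.45,.1)
print("scene",wood(a,260,330,140,200),[proj(a,[bar(t)])[0].round(0).tolist() for t in T])
print("side",wood(s,250,330,150,225),[proj(s,[bar(t)])[0].round(0).tolist() for t in T])
E
```

```text
t 25.0 tcp [ 0.5236 -0.2328  0.1396] q [-0.411  0.176 -0.46   0.757 -0.013 -1.844] yaw_y 172.3 z [ 0.157 -0.082 -0.984] F [-4.1 -7.8  4.6] w 0.001
press x -61.06654507435391 y -0.4736741452849955
scene [([305.8, 163.2], [300, 157, 13, 14, 75])] [[317.0, 171.0], [314.0, 169.0], [311.0, 167.0], [309.0, 165.0], [306.0, 164.0], [303.0, 163.0], [301.0, 162.0], [298.0, 161.0], [296.0, 161.0], [294.0, 161.0], [292.0, 161.0]]
side [([287.9, 182.8], [284, 180, 8, 8, 31])] [[299.0, 178.0], [298.0, 179.0], [296.0, 181.0], [295.0, 183.0], [293.0, 185.0], [292.0, 188.0], [291.0, 191.0], [289.0, 194.0], [288.0, 198.0], [287.0, 201.0], [286.0, 205.0]]
```

The arm is now at about 0.8 rad with a light force, so I'll continue along the arc.

>>> carry_out([
  [[0, 0, 0, -0.0095, -0.0016, -0.009, -1], [0, 0, 0, -0.0103, -0.0015, -0.0082, -1], [0, 0, 0, -0.011, -0.0013, -0.0072, -1]],
])

```text
time: 25.48
tcp_pos: [0.5294, -0.2001, 0.1632]
tool_rot: [[-0.143, -0.977, 0.159], [-0.988, 0.131, -0.08], [0.057, -0.169, -0.984]]
contact_force: [-1.6, -2.8, 4.0]
gripper_width: 0.0
finger_force: 2.3
```

>>> carry_out([
  [[0, 0, 0, -0.0116, -0.0012, -0.0062, -1], [0, 0, 0, -0.0121, -0.001, -0.0052, -1], [0, 0, 0, -0.0126, -0.0008, -0.0041, -1]],
])

```text
time: 25.85
tcp_pos: [0.5343, -0.1607, 0.175]
tool_rot: [[-0.141, -0.978, 0.157], [-0.989, 0.13, -0.075], [0.053, -0.166, -0.985]]
contact_force: [0.3, -1.9, 1.0]
gripper_width: -0.004
finger_force: 1.0
```

```bash
python3 - <<'E'
from h import *
o=ctrl.get_obs(); info(o)
p=np.r_[o["tcp_pos"]]; print("press x",(p[:2]-B)@ex*1000-80,"y",(p[:2]-B)@[-ex[1],ex[0]]*1000)
a=imaging.snapshot("scene"); s=imaging.snapshot("side")
T=np.arange(.9,1.5,.1)
print("scene",wood(a,260,330,140,200),[proj(a,[bar(t)])[0].round(0).tolist() for t in T])
print("side",wood(s,250,330,150,225),[proj(s,[bar(t)])[0].round(0).tolist() for t in T])
E
```

```text
t 25.85 tcp [ 0.5343 -0.1607  0.175 ] q [-0.274  0.123 -0.435  0.84  -0.03  -1.711] yaw_y 172.4 z [ 0.157 -0.075 -0.985] F [ 0.3 -1.9  1. ] w -0.004
press x 11.863486464186082 y -0.38080413513091305
scene [([291.7, 160.1], [286, 154, 12, 13, 73])] [[303.0, 163.0], [301.0, 162.0], [298.0, 161.0], [296.0, 161.0], [294.0, 161.0], [292.0, 161.0]]
side [] [[292.0, 188.0], [291.0, 191.0], [289.0, 194.0], [288.0, 198.0], [287.0, 201.0], [286.0, 205.0]]
```

The arm is at about 1.37 rad (scene bar centroid (291.7,160)). I'll retreat and check everything.

>>> carry_out([
  [[0, 0, 0, 0.015, 0, 0, -1], [0, 0, 0, 0.03, 0, 0, -1], [0, 0, 0, 0.04, 0, 0, -1], [0, 0, 0, 0.04, 0.0, -0.02, -1], [0, 0, 0, 0.04, 0.02, -0.03, -1], [0, 0, 0, 0.04, 0.04, -0.03, -1], [0, 0, 0, 0.04, 0.04, -0.03, -1], [0, 0, 0, 0, 0, 0, -1]],
])

```text
time: 26.95
tcp_pos: [0.384, -0.3845, 0.2802]
tool_rot: [[-0.147, -0.976, 0.158], [-0.988, 0.136, -0.079], [0.055, -0.167, -0.984]]
contact_force: [0.9, -0.1, 0.1]
gripper_width: -0.001
finger_force: 0.0
```

```bash
python3 - <<'E'
from h import *
o=ctrl.get_obs(); info(o)
a=imaging.snapshot("scene"); s=imaging.snapshot("side")
print("scene",wood(a,260,330,140,200)); print("side",wood(s,250,330,150,225))
for n,x in(("scene",a),("side",s)):
    old=cv2.imread(f"pics/{n}0.png")[:,:,::-1]; D=(np.abs(x["color"].astype(int)-old).max(2)>45).astype(np.uint8)
    k,l,st,c=cv2.connectedComponentsWithStats(cv2.morphologyEx(D,cv2.MORPH_OPEN,np.ones((2,2)))); print(n,[st[i].tolist() for i in range(1,k) if st[i][4]>15])
    for th in (0,1.2): # bolt top brightness
        b=[*(B-ex*.104*np.sin(th)),.013+.104*np.cos(th)]; u,v=proj(x,[b])[0].round().astype(int); print(th,(u,v),x["color"][v-2:v+3,u-2:u+3].mean((0,1)).round(),old[v-2:v+3,u-2:u+3].mean((0,1)).round())
    h=[cv2.cvtColor(q,cv2.COLOR_RGB2HSV) for q in(old,x["color"])]
    def cen(h,lo,hi,box):
        u0,u1,v0,v1=box; m=cv2.inRange(h,lo,hi)[v0:v1,u0:u1]; M=cv2.moments(m,True); return [round(M["m00"]),round(M["m10"]/max(M["m00"],1)+u0,1),round(M["m01"]/max(M["m00"],1)+v0,1)]
    bx={"scene":{"timer":(350,385,188,218),"spicelid":(345,375,145,170)},"side":{"timer":(270,310,170,205),"spicelid":(240,268,165,190)}}[n]
    for nm,lo,hi in(("timer",(172,130,60),(180,255,255)),("spicelid",(30,80,30),(80,255,255))): print(n,nm,[cen(q,lo,hi,bx[nm]) for q in h])
E
```

```text
t 26.95 tcp [ 0.384  -0.3845  0.2802] q [-0.824  0.047 -0.275  1.083  0.062 -2.246] yaw_y 172.1 z [ 0.158 -0.079 -0.984] F [ 0.9 -0.1  0.1] w -0.001
scene [([291.5, 159.9], [285, 154, 13, 13, 76])]
side [([285.4, 204.6], [279, 202, 14, 5, 18])]
scene [[0, 0, 8, 6, 31], [10, 0, 26, 6, 76], [35, 0, 12, 11, 61], [48, 0, 36, 19, 262], [59, 0, 7, 8, 34], [67, 0, 7, 7, 26], [74, 0, 23, 6, 83], [140, 0, 52, 31, 1030], [363, 0, 75, 36, 1728], [5, 3, 9, 13, 47], [98, 4, 11, 4, 34], [102, 6, 33, 18, 396], [21, 8, 5, 8, 24], [331, 8, 106, 153, 4495], [90, 10, 7, 3, 19], [7, 13, 41, 17, 324], [56, 15, 40, 18, 459], [141, 17, 7, 3, 19], [215, 16, 6, 9, 20], [202, 18, 14, 12, 91], [48, 20, 7, 4, 23], [114, 21, 36, 11, 219], [196, 20, 7, 3, 20], [14, 25, 36, 22, 326], [193, 24, 7, 4, 23], [96, 27, 14, 5, 42], [4, 31, 7, 4, 22], [0, 39, 7, 17, 87], [431, 40, 5, 5, 17], [424, 43, 13, 10, 47], [22, 48, 28, 23, 336], [10, 51, 7, 4, 24], [0, 59, 15, 20, 198], [345, 67, 18, 47, 387], [29, 70, 32, 24, 396], [0, 74, 75, 101, 3056], [43, 120, 50, 46, 1003], [32, 126, 12, 7, 64], [317, 148, 6, 5, 21], [383, 
[... 1322 characters left out ...]
187, 3207], [379, 70, 6, 6, 23], [376, 76, 6, 7, 26], [587, 127, 33, 33, 183], [563, 131, 12, 4, 34], [554, 136, 11, 32, 140], [568, 137, 11, 41, 182], [577, 142, 19, 41, 401], [274, 152, 50, 66, 1370], [511, 152, 23, 40, 324], [318, 163, 6, 7, 31], [325, 164, 5, 5, 21], [405, 173, 35, 11, 199], [320, 178, 4, 5, 17], [537, 185, 8, 6, 35], [550, 189, 11, 5, 28], [564, 194, 24, 23, 110], [299, 220, 11, 8, 59], [541, 253, 15, 12, 96], [517, 314, 123, 61, 3435]]
0 (np.int64(315), np.int64(161)) [103.  91.  79.] [132. 123. 114.]
1.2 (np.int64(326), np.int64(164)) [148. 140. 132.] [93. 80. 67.]
side timer [[0, 270.0, 170.0], [0, 270.0, 170.0]]
side spicelid [[43, 251.7, 177.6], [40, 250.9, 177.7]]
```

```bash
python3 - <<'E'
from h import *
for n,bt,bj in(("scene",(350,385,185,222),(315,352,215,260)),("side",(270,310,165,210),(328,362,165,215))):
    x=imaging.snapshot(n)["color"]; old=np.ascontiguousarray(cv2.imread(f"pics/{n}0.png")[:,:,::-1])
    for q in(old,x):
        i=q.astype(int); m=((i[...,0]>i[...,1]*2)&(i[...,0]>90)); v,u=np.nonzero(m[bt[2]:bt[3],bt[0]:bt[1]]); print(n,"timer",len(u),(u.mean()+bt[0]).round(1),(v.mean()+bt[2]).round(1),u.min()+bt[0],u.max()+bt[0],v.min()+bt[2],v.max()+bt[2])
    g=lambda q,b:cv2.cvtColor(q,cv2.COLOR_RGB2GRAY)[b[2]:b[3],b[0]:b[1]].astype(np.float32)
    print(n,"jar shift",cv2.phaseCorrelate(g(old,bj),g(x,bj)))
E
```

```text
scene timer 375 367.2 200.5 356 378 191 211
scene timer 294 364.8 200.1 356 373 191 210
scene jar shift ((0.13371860386935808, 0.5101716316181886), 0.8865621180004544)
side timer 189 286.3 184.1 278 299 177 192
side timer 66 281.3 183.4 278 284 177 189
side jar shift ((-0.15311222372354294, 0.019426873099749997), 0.8436512682172987)
```

The timer's left and top edges are unchanged (the rest is shaded or hidden by the raised arm), the jar has not moved, and the bolt is down. Handing in.

```bash
python3 -c "
from workcell import order
print(order.job_done())"
```

```text
the job is handed in; nothing more can be done
None
```

The job is handed in with the press open: nut unscrewed by about 7.1 rad, swing bolt lying forward, and press arm holding by itself at about 1.4 rad. The jar and timer measured unmoved; I did not measure the mug and tin. One push on the fork jammed and the force reached about 106 N (wrist limit 120 N) before I backed off.

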